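Free the stuck housing and set it on the measuring stage

TASK

The blue housing is stuck in its transport nest, with its two side lugs caught under the nest's steel hooks. Grip it by its rim with one finger inside, twist it until the lugs are clear of the hooks, pull it up out of the nest, and stand it upright in the middle of the lit glass window of the measuring stage, setting it down gently rather than dropping it, and let go. Leave the orange housing where it is, stuck in its own nest.

Things in the scene. Friction and masses are not known exactly. Their poses are not given: they have to be found in the camera images.
- blue_housing: blue plastic cup, 90 mm outside diameter, 85 mm high, rim wall 8 mm thick, bore 74 mm wide and 50 mm deep, about 0.3 kg. Lugs at its +y and -y sides: 12 mm wide, out to 56 mm from the axis, 33 to 39 mm up. Origin: centre of its underside, 10 mm above the table at the start (rim at 95 mm); z up. Starts within 4 deg of the nest's yaw; sprung balls rub on it (5 to 10 N to move).
- blue_nest: fixed nest of the blue housing: base plate 130 x 140 x 10 mm, black ring (bore 94, outside 110 mm) up to z 42 mm, steel hooks at +y and -y, 22 mm wide, top at z 58 mm, reaching over the lugs with 3 mm play. They bar a straight pull; turned 27 deg or more, either way (35 is safe, at most 140), the housing lifts straight out. Origin: on the table at the ring's axis; z up.
- orange_housing: orange plastic cup of the same shape, size and origin as the blue one, stuck in another nest of the same kind. It must stay there.
- window (a point): centre of the lit pale-green glass window (124 x 124 mm, thin black cross), on the glass, flush with the flat steel top of the fixed grey measuring stage (200 x 180 mm), 45 mm above the table. x points to the far side, where a 12 mm high steel fence runs along y at 83 to 95 mm from the centre; z up.
There are look-alikes about, which are no part of the job. Leave any turquoise or yellow look-alike of the blue_nest alone.

How it is judged:
On the way:
1. the blue housing is out of its nest: lifted at least 50 mm from its seat (z of blue_housing in the frame of blue_nest above 0.06 m), for 0.1 s.
At the end, for the whole second after the job is handed in: The blue housing stands upright (within 6 degrees) and at rest on the glass window of the measuring stage, its axis within 20 mm of the window's centre, and the orange housing is still in its nest, within 15 mm of where it was (horizontal distance between blue_housing and window below 0.02 m and z of blue_housing in the frame of window between -0.006 and 0.006 m and angle between blue_housing's own z axis and vertical below 0.1 rad and linear speed of blue_housing below 0.02 m/s and distance of orange_housing from where it was at the start of the episode below 0.015 m); the robot touches nothing.
It fails at once if the orange housing is moved more than 15 mm (distance of orange_housing from where it was at the start of the episode above 0.015 m).
It fails at once if the blue housing is dropped: it falls or comes down faster than 0.5 m/s when less than 50 mm above the glass (horizontal distance between blue_housing and window below 0.1 m and z of blue_housing in the frame of window below 0.05 m and linear speed of blue_housing above 0.5 m/s).
It also fails if it takes over 45 s, if anything falls off the work surface, if the arm or the gripper's body presses on something with over 40 N, if the wrist force passes 120 N, or if a joint passes its speed limit or range.

ROBOT

A 6-joint arm with a two-finger parallel gripper is mounted at the origin on the work surface. World frame = base frame: x ahead of the robot, y to its left, z up, the work surface at z = 0. Lengths are in m, angles in rad, forces in N, time in s.
With the tool pointing down it reaches from about 0.3 to 0.95 m from the base axis. Payload 3.1 kg.
Tool frame: the origin (TCP) lies midway between the tips of the shut fingers; the grasp point (between the pads) lies 19 mm behind it; z points along the fingers, y is the line along which they close (so a half turn about z gives the same grasp; the last joint's range is limited). The gripper opens to 85 mm and grips with 20 to 120 N. Pads are 22 mm wide; open, the fingers measure 114 mm over their backs; the gripper's body (76 mm by 85 mm) begins 54 mm behind the grasp point. The pads swing forward as they close: fully open they stand 13 mm farther back than shut.
Start: joints at [-1.414, 0.308, 1.634, -0, 1.2, -0.07], TCP at [0.141, -0.609, 0.203] pointing down, gripper open.
Joint ranges: [-3.06, 3.06], [-0.79, 1.96], [0.05, 2.63], [-1.19, 4.34], [0.05, 2.64], [-2.94, 2.94]. Speed limits (rad/s): [2.79, 2.79, 3.14, 3.14, 3.14, 3.14].

INTERFACE

Orientations are given as a unit quaternion [x, y, z, w].
In Python, from rig import bot gives the robot as it stands.
- The arm moves only by the shell command python3 -m creep 'ROWS' [OPENING]. ROWS is JSON, one flat list of numbers, 4 for each row, row after row: the shift along the tool's x, y, z in mm, then the turn about the tool's z in rad. In form: [tx, ty, tz, turn, tx, ty, tz, turn, ...]. A call has 1 to 12 rows; each row shifts and turns the commanded pose from where the row before left it, along the tool's axes as they then stand; what a row does not reach is not made up. A row lasts 1/10 s, in which the tool goes at most 50 mm and 8.59 degrees, less where a joint would pass 70% of its speed; a pose out of reach is approached as far as the arm can. A call is refused whole if a number of a shift passes 50 or a number of a turn 0.15, either way. A call with a gripper value outside its range is refused whole. OPENING is the closure, from 0 (fully open) to 1 (shut), set as the call begins (- or left out, the last holds). The fingers move at their own pace and stop on an object; the grip force is fixed at half the most. Time passes only in rows, so rows that do not move let the fingers close. It gives the time, the measured TCP pose, the force, the opening and the grip force at its end, in the units of the state.
- bot.get_obs(): the state, without advancing time (a new reading comes with each control period).
- bot.grab_frame(name): name is "scene" or "top"; returns a dict with "pixels" (384x512x3 uint8, blue, green, red), "range_z" (384x512 float32, m along the optical axis (not along the pixel's ray), 0 where there is no reading), "K" (3x3 intrinsics, pixels), "camera_from_world" (4x4, takes a point from world to camera coordinates). Camera axes: x right, y down, z forward; pixel columns grow to the right and rows downward; lengths in m; the calibration is good to about 2 mm. A picture is of the moment at which its call begins.
- bot.close_job(): hands the job in; it is judged then, once.
Trained networks look in the newest picture that a camera, given by its name, has taken for a name from the list of things; names that differ only in an ending like _2 or _b are one class to them, and where a whole thing is asked for, a point or a joint stands for the part that bears it (a point fixed in the world has none). Each returns a list of dicts, best first, with "confidence" (0 to 1); they miss things now and then, are a little off and sometimes report something else, mostly with a low value. They report only what shows in the picture. A call takes as long as a camera call. They do not tell look-alikes from the thing itself.
- bot.recognise(camera, query): "xy" ([column, row] as shares, 0 to 1, of the picture: columns of its width, rows of its height, amid what is visible of it).
The state is a dict: "time_s": time; "joint_pos": joint angles; "qd": joint speeds; "tau": joint torques, N m; "tool_pos": TCP position; "tcp_rot": TCP orientation; "ft_force": force on the tool from outside, world axes, zero at the start; "ft_torque": the same for the moment, N m; "opening": opening from 0.0 (shut) to 1.0 (fully open); "grip_force": force on a finger pad.
Only numpy, scipy, OpenCV 4.12 (cv2) and the standard library are available. Lean on these libraries where they do the work, as an engineer would, in place of code of your own. Each camera call takes 0.05 s, during which the arm holds its last target. There are 200 camera calls.

## Working session

There is one attempt and no reset: what is moved stays moved. The work goes in short steps, Python scripts to look and compute and a shell command to move; the robot and the scene stay as the last step left them, time stands still between calls to the robot, and variables do not carry over. Pictures are saved under pics/ and viewed, at most 10 in all, crops included, and the job is handed in when it is done.

```bash
mkdir -p pics; cat > h.py <<'E'
from rig import bot
import numpy as np, cv2
def grab(n):
    f=bot.grab_frame(n); f['pixels']=np.asarray(f['pixels']); f['range_z']=np.asarray(f['range_z']); f['K']=np.asarray(f['K']); f['T']=np.linalg.inv(np.asarray(f['camera_from_world'])); return f
def cloud(f):
    z=f['range_z']; v,u=np.mgrid[:z.shape[0],:z.shape[1]]; K=f['K']
    P=np.stack([(u-K[0,2])/K[0,0]*z,(v-K[1,2])/K[1,1]*z,z],-1)
    P=P@f['T'][:3,:3].T+f['T'][:3,3]; P[z<=0]=np.nan; return P
E
python3 - <<'E'
from h import *
for n in ('top','scene'):
    f=grab(n); cv2.imwrite(f'pics/{n}0.png',f['pixels']); P=cloud(f); np.save(f'{n}P.npy',P)
    print(n,f['T'][:3,3].round(3),f['T'][:3,2].round(2))
    for q in ('blue_housing','blue_nest','orange_housing','window'):
        for r in bot.recognise(n,q):
            u,v=r['xy'][0]*512,r['xy'][1]*384
            print(q,round(r['confidence'],2),int(u),int(v),P[min(int(v),383),min(int(u),511)].round(3))
print(bot.get_obs())
E
```

```text
top [ 0.33  -0.018  1.179] [ 0.18 -0.   -0.98]
blue_housing 0.59 260 210 [nan nan nan]
blue_nest 0.92 364 120 [ 0.765 -0.359  0.014]
orange_housing 0.66 342 192 [ 0.538 -0.275  0.042]
window 0.66 148 212 [0.484 0.278 0.043]
scene [1.04  0.617 0.83 ] [-0.44 -0.57 -0.7 ]
blue_housing 0.89 266 178 [ 0.481 -0.046  0.046]
blue_nest 0.9 269 139 [ 0.343 -0.201  0.037]
blue_nest 0.75 265 198 [0.527 0.008 0.032]
blue_nest 0.73 130 169 [ 0.776 -0.374  0.011]
orange_housing 0.55 212 143 [ 0.512 -0.294  0.042]
window 0.39 268 198 [0.522 0.015 0.035]
{'time_s': 0.5, 'joint_pos': array([-1.41366600e+00,  3.08153297e-01,  1.63381947e+00, -1.38256347e-06,
        1.19973619e+00, -6.96825335e-02]), 'qd': array([-0.0004339 , -0.00180434, -0.00105051, -0.00072387,  0.00019312,
        0.00033205]), 'tau': array([ 2.44622734e-04, -4.14809632e+01, -2.76722091e+01, -8.27985173e-05,
        2.39340923e-03, -1.55854401e-06]), 'tool_pos': array([ 0.14052555, -0.60897248,  0.2031295 ]), 'tcp_rot': array([ 9.93576350e-01,  1.13163748e-01, -3.18533832e-06, -5.80662335e-05]), 'ft_force': array([-0.3442993 , -0.34589829,  0.25324896]), 'ft_torque': array([-0.0051344 ,  0.06800752, -0.01140573]), 'grip_force': 0.0, 'opening': 1.0019545833896837}
```

View pics/top0.png

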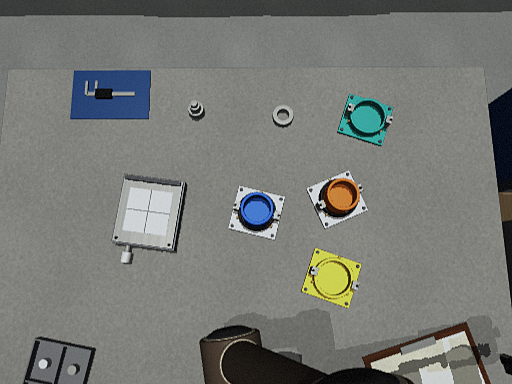

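View pics/scene0.png

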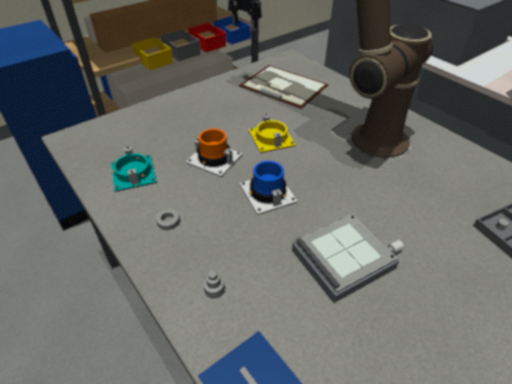

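Top view: the blue housing sits in its white nest at (257,211). Things that could be taken for it or its nest are the orange housing at (341,195), the empty turquoise nest at (367,118), the empty yellow nest at (332,278) and the blue mat at (110,95). The lit window is at (150,211). By the description I want the blue cup in the white nest with steel hooks at (257,211). The recogniser's "blue_nest" at (364,120) is the turquoise look-alike.

```bash
cat >> h.py <<'E'
def plane(f,uv,h):
    uv=np.asarray(uv,float).reshape(-1,2); K=f['K']
    d=np.c_[(uv[:,0]-K[0,2])/K[0,0],(uv[:,1]-K[1,2])/K[1,1],np.ones(len(uv))]@f['T'][:3,:3].T
    o=f['T'][:3,3]; return (o+d*((h-o[2])/d[:,2])[:,None])[:,:2]
def big(m):
    m=m.astype(np.uint8)*255; c=max(cv2.findContours(m,0,1)[0],key=cv2.contourArea); return c[:,0,:]
E
python3 - <<'E'
from h import *
from scipy.optimize import least_squares
crops=[]
for n,bx,wx in (('top',(225,180,290,245),(110,172,190,255)),('scene',(235,150,300,215),(290,210,405,300))):
    f=grab(n); im=f['pixels'].astype(int); P=cloud(f); hsv=cv2.cvtColor(f['pixels'],cv2.COLOR_BGR2HSV)
    m=np.zeros(im.shape[:2],bool); m[bx[1]:bx[3],bx[0]:bx[2]]=1
    b=m&(hsv[...,0]>100)&(hsv[...,0]<130)&(hsv[...,1]>130)
    rim=b&(abs(P[...,2]-.095)<.006); p=P[rim][:,:2]
    r=least_squares(lambda c:np.hypot(*(p-c).T)-.041,p.mean(0),loss='soft_l1',f_scale=.003)
    print(n,'rim pts',rim.sum(),'z',np.median(P[rim][:,2]).round(4),'centre',r.x.round(4),'rms',np.sqrt((r.fun**2).mean()).round(4))
    w=m&(hsv[...,1]<60)&(hsv[...,2]>150); pl=w&(abs(P[...,2]-.010)<.006)
    q=P[pl][:,:2]; box=cv2.minAreaRect((q*1000).astype(np.float32)); print('plate',pl.sum(),box)
    hk=m&~b&(abs(P[...,2]-.056)<.006); print('hooks z~.056',hk.sum(), [tuple(x) for x in P[hk].round(3)[:14]])
    m2=np.zeros_like(m); m2[wx[1]:wx[3],wx[0]:wx[2]]=1
    m2&=(hsv[...,2]>185); c=big(cv2.morphologyEx(m2.astype(np.uint8),cv2.MORPH_CLOSE,np.ones((5,5)))>0)
    q=plane(f,c,.045); print('window',cv2.minAreaRect((q*1000).astype(np.float32)), 'z',np.nanmedian(P[m2][:,2]).round(4))
    x0,y0,x1,y1=bx; crops.append(cv2.resize(f['pixels'][y0:y1,x0:x1],(390,390),interpolation=cv2.INTER_CUBIC))
cv2.imwrite('pics/crop.png',np.hstack(crops))
E
```

```text
top rim pts 271 z 0.0959 centre [ 0.4864 -0.0296] rms 0.0024
plate 666 ((486.6419677734375, -29.31383514404297), (138.49302673339844, 130.94061279296875), 75.5046157836914)
hooks z~.056 97 [(np.float64(0.514), np.float64(0.031), np.float64(0.058)), (np.float64(0.511), np.float64(0.034), np.float64(0.057)), (np.float64(0.511), np.float64(0.031), np.float64(0.057)), (np.float64(0.511), np.float64(0.028), np.float64(0.058)), (np.float64(0.511), np.float64(0.025), np.float64(0.061)), (np.float64(0.511), np.float64(0.022), np.float64(0.057)), (np.float64(0.512), np.float64(0.02), np.float64(0.055)), (np.float64(0.508), np.float64(0.033), np.float64(0.058)), (np.float64(0.509), np.float64(0.031), np.float64(0.055)), (np.float64(0.508), np.float64(0.028), np.float64(0.06)), (np.float64(0.508), np.float64(0.025), np.float64(0.059)), (np.float64(0.508), np.float64(0.022), np.float64(0.057)), (np.float64(0.508), np.float64(0.016), np.float64(0.062)), (np.float64(0.505), np.float64(0.033), np.float64(0.061))]
window ((481.8149719238281, 269.0682373046875), (146.43121337890625, 179.2549285888672
[... 459 characters left out ...]
np.float64(0.49), np.float64(0.016), np.float64(0.053)), (np.float64(0.506), np.float64(0.012), np.float64(0.056)), (np.float64(0.503), np.float64(0.013), np.float64(0.055)), (np.float64(0.5), np.float64(0.014), np.float64(0.053)), (np.float64(0.498), np.float64(0.016), np.float64(0.053)), (np.float64(0.498), np.float64(0.02), np.float64(0.057)), (np.float64(0.494), np.float64(0.02), np.float64(0.055)), (np.float64(0.493), np.float64(0.024), np.float64(0.057)), (np.float64(0.51), np.float64(0.013), np.float64(0.054)), (np.float64(0.51), np.float64(0.017), np.float64(0.058))]
window ((488.05743408203125, 279.0509033203125), (123.82091522216797, 124.11479949951172), 82.08000183105469) z 0.0448
```

View pics/crop.png

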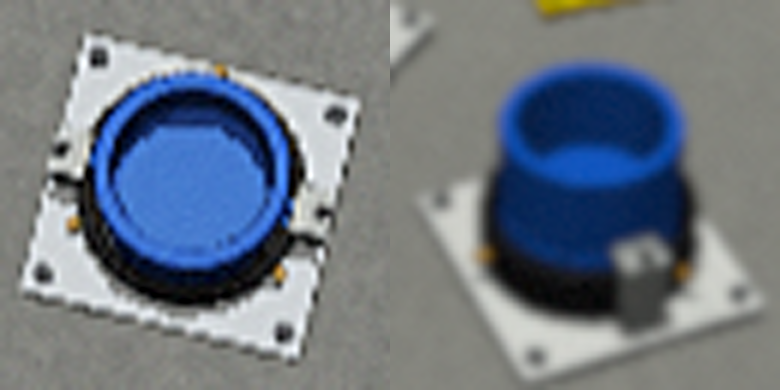

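The crop confirms it: blue cup in a white nest, its steel hooks lying along about 75°, so nest yaw is about -14.5°. The axis is near (0.488,-0.028). The rim measures z 0.095, and the window measures 124×124 mm at (0.488,0.279). All of these match the description. I'll grip the near rim, 90° from the hooks, at about (0.448,-0.018).

```bash
python3 -m creep '[31,-36,0,0,31,-36,0,0,31,-36,0,0,31,-36,0,0,31,-36,0,0,31,-36,0,0,31,-36,0,0,31,-36,0,0,31,-36,0,0,31,-36,0,0,31,-36,0,0,31,-36,0,0]' 0
python3 -m creep '[0,0,0,-0.15,0,0,0,-0.15,0,0,0,-0.15,0,0,0,-0.15,0,0,0,-0.15,0,0,0,-0.15,0,0,0,-0.15,0,0,0,-0.04,0,0,0,0]'
cat >> h.py <<'E'
from scipy.spatial.transform import Rotation as R
def togo(x,y,z,axis=None):
    o=bot.get_obs(); M=R.from_quat(o['tcp_rot']).as_matrix()
    print('pos',np.round(o['tool_pos'],4),'yaw_x',np.degrees(np.arctan2(M[1,0],M[0,0])).round(1),'yaw_y',np.degrees(np.arctan2(M[1,1],M[0,1])).round(1),'shift mm',((np.array([x,y,z])-o['tool_pos'])@M*1000).round(1),'j',np.round(o['joint_pos'],2),'F',np.round(o['ft_force'],1),'t',o['time_s'])
E
python3 -c "
from h import *; togo(.448,-.018,.2)"
```

```text
time_s: 1.8
tool_pos: [0.4066, -0.1027, 0.2037]
tcp_rot: [0.994, 0.113, 0.001, 0.0]
ft_force: [1.3, -0.5, -0.4]
opening: 0.999
grip_force: 0.0
time_s: 2.7
tool_pos: [0.4059, -0.1044, 0.2034]
tcp_rot: [0.791, 0.612, 0.0, 0.0]
ft_force: [-0.2, 0.3, -0.0]
opening: 1.001
grip_force: 0.0
pos [ 0.4059 -0.1044  0.2034] yaw_x 75.4 yaw_y -14.6 shift mm [94.2 19.   3.4] j [-0.36 -0.11  2.09  0.    1.16 -0.1 ] F [-0.2  0.3 -0. ] t 2.7
```

```bash
python3 -m creep '[47,9,0,0,47,10,0,0,0,0,40,0,0,0,35,0,0,0,0,0,0,0,0,0]'
python3 - <<'E'
from h import *
togo(.448,-.018,.064)
a=grab('top')['pixels'][160:260,200:330]; b=grab('scene')['pixels'][100:225,220:340]
cv2.imwrite('pics/pre.png',np.hstack([cv2.resize(x,(390,390),interpolation=cv2.INTER_CUBIC) for x in(a,b)]))
E
```

```text
time_s: 3.3
tool_pos: [0.4475, -0.0182, 0.1282]
tcp_rot: [0.791, 0.612, -0.001, -0.001]
ft_force: [-0.1, -0.3, 0.1]
opening: 1.004
grip_force: 0.0
pos [ 0.4475 -0.0182  0.1282] yaw_x 75.4 yaw_y -14.6 shift mm [ 0.3  0.5 64.2] j [-0.14  0.06  2.1   0.    0.99  0.12] F [-0.1 -0.3  0.1] t 3.3
```

View pics/pre.png

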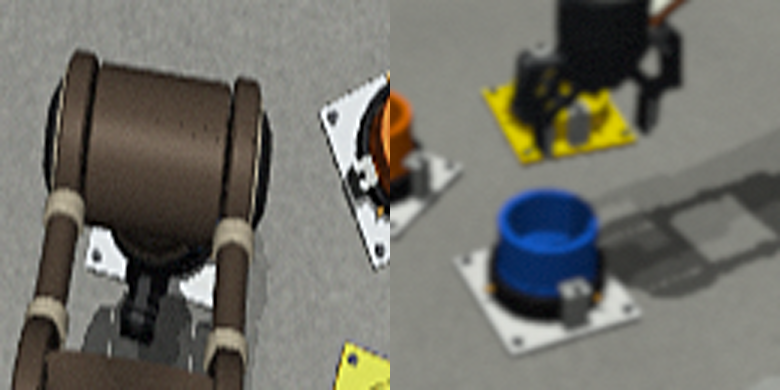

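```bash
python3 - <<'E'
from h import *
f=grab('scene'); C=np.linalg.inv(f['T'])
u=np.array([.968,-.25])
for nm,s,z in (('axis rim',.041,.095),('inner tip',.050,.141),('outer tip',-.050,.141)):
    p=np.r_[np.array([.4475,-.0182])+s*u,z,1]; c=f['K']@(C@p)[:3]; c=c[:2]/c[2]
    print(nm,c.round(0),'in crop',(390+(c[0]-220)*390/120).round(),((c[1]-100)*390/125).round())
E
```

```text
axis rim [269. 170.] in crop 548.0 217.0
inner tip [266. 158.] in crop 540.0 181.0
outer tip [298. 149.] in crop 643.0 154.0
```

```bash
python3 - <<'E'
from h import *
f=grab('scene'); P=cloud(f); v=f['pixels'].max(-1)
for x0,x1 in ((255,278),(290,312)):
    for r in range(132,160,3):
        s=np.s_[r,x0:x1]; p=P[s]; k=(v[s]<70)&(p[:,2]>.1)
        if k.any(): print(x0,r,k.sum(),np.nanmedian(p[k],0).round(3))
togo(.448,-.018,.064)
E
```

```text
255 132 18 [ 0.495 -0.023  0.237]
255 135 14 [ 0.505 -0.024  0.227]
255 138 11 [ 0.508 -0.022  0.221]
255 141 7 [ 0.503 -0.025  0.207]
255 144 5 [ 0.503 -0.024  0.197]
255 147 4 [ 0.503 -0.022  0.187]
290 132 6 [0.41  0.    0.209]
290 135 6 [0.408 0.001 0.198]
290 138 6 [0.409 0.001 0.188]
290 141 2 [0.411 0.001 0.179]
pos [ 0.4498 -0.0188  0.1303] yaw_x 75.4 yaw_y -14.6 shift mm [ 0.3 -2.2 66.3] j [-0.14  0.06  2.1   0.    0.98  0.12] F [ 0.3 -0.7 -0.3] t 3.5
```

```bash
python3 - <<'E'
from h import *
f=grab('scene'); P=cloud(f)
k=(np.hypot(P[...,0]-.45,P[...,1]+.018)<.09)&(P[...,2]>.105)&(P[...,2]<.2)
vs,us=np.where(k); print(k.sum())
for v,u in list(zip(vs,us))[::-1][:25]: print(v,u,P[v,u].round(3),f['pixels'][v,u])
E
```

```text
108
151 267 [ 0.501 -0.021  0.174] [ 79 101 106]
150 269 [ 0.494 -0.022  0.173] [58 83 90]
150 268 [ 0.498 -0.021  0.176] [64 77 80]
150 267 [ 0.502 -0.02   0.178] [58 86 95]
150 266 [ 0.501 -0.026  0.174] [ 30 111 126]
149 269 [ 0.497 -0.019  0.18 ] [43 87 96]
149 268 [ 0.499 -0.02   0.181] [57 66 68]
149 267 [ 0.501 -0.022  0.18 ] [50 69 74]
149 266 [ 0.503 -0.024  0.18 ] [ 24  95 108]
149 265 [ 0.503 -0.028  0.177] [  0 133 147]
148 269 [ 0.496 -0.019  0.183] [ 48 101 109]
148 268 [ 0.501 -0.018  0.186] [59 65 65]
148 267 [ 0.5   -0.023  0.182] [49 54 54]
148 266 [ 0.501 -0.026  0.181] [25 61 68]
148 265 [ 0.504 -0.027  0.182] [  4  97 107]
148 264 [ 0.507 -0.028  0.183] [  0 128 136]
147 269 [ 0.496 -0.02   0.186] [ 49 107 113]
147 268 [ 0.499 -0.02   0.187] [61 65 66]
147 267 [ 0.5   -0.024  0.185] [49 48 48]
147 266 [ 0.502 -0.025  0.186] [29 38 40]
147 265 [ 0.507 -0.024  0.188] [11 62 65]
147 264 [ 0.506 -0.029  0.185] [  8 101 107]
147 263 [ 0.503 -0.037  0.178] [ 24 135 143]
146 269 [ 0.497 -0.019  0.19 ] [ 52 101 106]
146 268 [ 0.5   -0.02   0.191] [58 63 63]
```

```bash
python3 -m creep '[0,0,20,0,0,0,20,0,0,0,0,0]'
python3 - <<'E'
from h import *
togo(.448,-.018,.064)
f=grab('scene'); P=cloud(f)
cv2.imwrite('pics/d1.png',cv2.resize(f['pixels'][90:230,200:360],(800,600)[:2] if 0 else (640,560),interpolation=cv2.INTER_CUBIC))
E
```

```text
time_s: 3.85
tool_pos: [0.4461, -0.0182, 0.087]
tcp_rot: [0.791, 0.612, -0.001, -0.001]
ft_force: [-0.7, -0.2, -0.2]
opening: 0.997
grip_force: 0.0
pos [ 0.4461 -0.0182  0.087 ] yaw_x 75.4 yaw_y -14.6 shift mm [ 0.7  1.9 23. ] j [-0.14  0.12  2.13  0.    0.89  0.12] F [-0.7 -0.2 -0.2] t 3.85
```

View pics/d1.png

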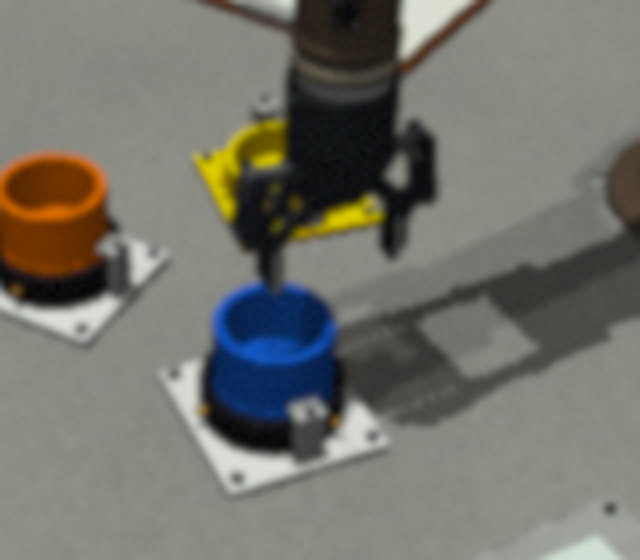

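The inner finger's tip (272,290) is above the cup's bore, whose rim centre is at (275,312). The outer finger (393,253) is clear of the cup. The tips look higher than expected, so I'll check the finger and body heights from depth.

```bash
python3 - <<'E'
from h import *
f=grab('scene'); P=cloud(f)
def low(name,c,r,zmin):
    k=(np.hypot(P[...,0]-c[0],P[...,1]-c[1])<r)&(P[...,2]>zmin); z=np.sort(P[k][:,2]); print(name,k.sum(),z[:8].round(3))
low('inner',(.495,-.03),.03,.101); low('outer',(.405,-.007),.03,.04)
# body column
for v in range(125,150,3):
    print(v,[tuple(P[v,u].round(3).tolist()) for u in (280,287,294)])
togo(.448,-.018,.064)
E
```

```text
inner 1359 [0.127 0.131 0.133 0.135 0.135 0.135 0.137 0.137]
outer 348 [0.13  0.13  0.131 0.132 0.133 0.133 0.134 0.134]
125 [(0.482, 0.003, 0.263), (0.468, 0.014, 0.263), (0.449, 0.02, 0.258)]
128 [(0.481, 0.003, 0.253), (0.469, 0.016, 0.255), (0.448, 0.02, 0.249)]
131 [(0.467, -0.012, 0.23), (0.448, -0.005, 0.225), (0.427, 0.0, 0.22)]
134 [(0.468, -0.01, 0.221), (0.449, -0.003, 0.217), (0.433, 0.007, 0.216)]
137 [(0.472, -0.005, 0.217), (0.447, -0.005, 0.205), (0.429, 0.003, 0.202)]
140 [(0.47, -0.006, 0.206), (0.444, -0.007, 0.193), (0.243, -0.182, -0.001)]
143 [(0.465, -0.011, 0.19), (0.281, -0.177, 0.006), (0.263, -0.16, 0.008)]
146 [(0.316, -0.173, 0.012), (0.295, -0.161, 0.01), (0.408, -0.014, 0.152)]
149 [(0.316, -0.172, -0.0), (0.297, -0.157, -0.0), (0.405, -0.016, 0.138)]
pos [ 0.4483 -0.0184  0.0889] yaw_x 75.4 yaw_y -14.6 shift mm [ 0.4 -0.4 24.9] j [-0.14  0.12  2.13  0.    0.89  0.12] F [ 0.  -0.3  0.9] t 3.95
```

```bash
python3 -m creep '[0,0,15,0,0,0,15,0,0,0,0,0]'
python3 - <<'E'
from h import *
f=grab('scene'); P=cloud(f)
k=(np.hypot(P[...,0]-.400,P[...,1]+.007)<.03)&(P[...,2]>.03)&(f['pixels'].max(-1)<90); z=np.sort(P[k][:,2]); print('outer',k.sum(),z[:8].round(3))
g=grab('top'); Q=cloud(g); 
togo(.448,-.018,.064)
cv2.imwrite('pics/d2.png',cv2.resize(f['pixels'][100:220,210:350],(700,600),interpolation=cv2.INTER_CUBIC))
E
```

```text
time_s: 4.25
tool_pos: [0.4474, -0.0182, 0.0581]
tcp_rot: [0.791, 0.612, -0.0, -0.0]
ft_force: [0.5, 0.1, -0.2]
opening: 1.002
grip_force: 0.0
outer 317 [0.101 0.104 0.104 0.104 0.105 0.105 0.106 0.106]
pos [ 0.4488 -0.0184  0.0593] yaw_x 75.4 yaw_y -14.6 shift mm [ 0.2 -0.8 -4.7] j [-0.14  0.18  2.14  0.    0.82  0.12] F [ 0.5 -0.2  0.5] t 4.35
```

View pics/d2.png

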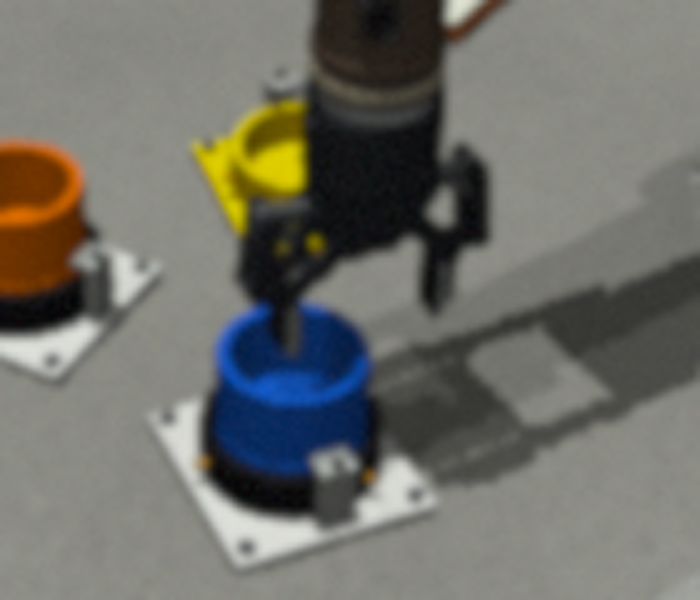

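The inner finger tip (292,355) is now just inside the bore, and the outer tip (432,310) is outside it at about rim height. I'll lower about 20 mm more, close halfway and check the tip height before gripping.

```bash
python3 -m creep '[0,0,10,0,0,0,10,0,0,0,0,0]' 0
python3 -m creep '[0,0,0,0,0,0,0,0,0,0,0,0,0,0,0,0]' 0.5
python3 - <<'E'
from h import *
f=grab('scene'); P=cloud(f)
k=(np.hypot(P[...,0]-.410,P[...,1]+.007)<.03)&(P[...,2]>.03)&(f['pixels'].max(-1)<90); p=P[k]; p=p[np.argsort(p[:,2])]; print('outer',k.sum(),p[:10].round(3))
togo(.448,-.018,.04)
cv2.imwrite('pics/d3.png',cv2.resize(f['pixels'][100:220,210:350],(700,600),interpolation=cv2.INTER_CUBIC))
E
```

```text
time_s: 4.65
tool_pos: [0.4465, -0.018, 0.0369]
tcp_rot: [0.791, 0.612, -0.001, -0.001]
ft_force: [-0.1, 0.3, 0.0]
opening: 0.998
grip_force: 0.0
time_s: 5.05
tool_pos: [0.4481, -0.0182, 0.0384]
tcp_rot: [0.791, 0.612, 0.0, 0.0]
ft_force: [-0.5, -0.0, -0.3]
opening: 0.5
grip_force: 0.0
outer 347 [[ 0.436 -0.02   0.04 ]
 [ 0.433 -0.003  0.071]
 [ 0.431 -0.006  0.071]
 [ 0.43  -0.011  0.071]
 [ 0.428 -0.013  0.073]
 [ 0.429  0.001  0.075]
 [ 0.427 -0.02   0.075]
 [ 0.422 -0.003  0.076]
 [ 0.432 -0.005  0.077]
 [ 0.428 -0.001  0.077]]
pos [ 0.4481 -0.0182  0.0384] yaw_x 75.4 yaw_y -14.6 shift mm [ 0.2 -0.2 -1.6] j [-0.14  0.22  2.15  0.    0.78  0.12] F [-0.5  0.1  0.4] t 5.1
```

Half closed, the tips are at z≈0.071, which is clear of the ring (0.042) and the hooks (0.058) and 24 mm below the rim. That's good, so I'll close.

```bash
python3 -m creep '[0,0,0,0,0,0,0,0,0,0,0,0,0,0,0,0,0,0,0,0,0,0,0,0]' 1
python3 - <<'E'
from h import *
f=grab('scene')
togo(.448,-.018,.04)
cv2.imwrite('pics/d4.png',cv2.resize(f['pixels'][100:220,210:350],(700,600),interpolation=cv2.INTER_CUBIC))
E
```

```text
time_s: 5.7
tool_pos: [0.4485, -0.0183, 0.0384]
tcp_rot: [0.791, 0.612, 0.0, 0.0]
ft_force: [0.8, 0.1, -0.2]
opening: 0.075
grip_force: 59.4
pos [ 0.4485 -0.0183  0.0384] yaw_x 75.5 yaw_y -14.5 shift mm [ 0.2 -0.5 -1.6] j [-0.14  0.22  2.15 -0.    0.78  0.12] F [ 2.2 -0.7  0.1] t 5.75
```

View pics/d4.png

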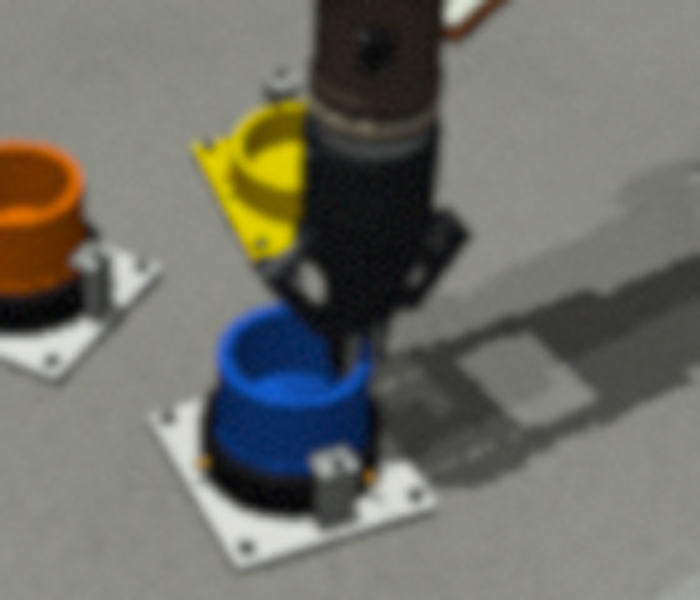

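The cup is held at its near rim (350,345), with opening 0.075 (about 6–8 mm) and 59 N, and it has not shifted. The axis lies +41 mm along tool y, so each 0.15 rad step of the twist is a shift of (6.1, 0.5).

```bash
python3 -m creep '[6.1,0.5,0,0.15,6.1,0.5,0,0.15,0,0,0,0]'
python3 -m creep '[6.1,0.5,0,0.15,6.1,0.5,0,0.15,0,0,0,0]'
```

```text
time_s: 6.05
tool_pos: [0.4529, -0.0067, 0.0384]
tcp_rot: [0.874, 0.487, 0.0, -0.0]
ft_force: [0.3, 0.3, 2.9]
opening: 0.072
grip_force: 61.2
time_s: 6.35
tool_pos: [0.4609, 0.0024, 0.0384]
tcp_rot: [0.936, 0.352, 0.0, -0.0]
ft_force: [-0.1, -0.5, 3.0]
opening: 0.077
grip_force: 61.4
```

```bash
python3 -m creep '[6.1,0.5,0,0.15,6.1,0.5,0,0.15,0,0,0,0]'
python3 - <<'E'
from h import *
f=grab('scene'); togo(.448,-.018,.04)
P=cloud(f); hsv=cv2.cvtColor(f['pixels'],cv2.COLOR_BGR2HSV)
cv2.imwrite('pics/d5.png',cv2.resize(f['pixels'][100:220,210:350],(700,600),interpolation=cv2.INTER_CUBIC))
E
```

```text
time_s: 6.65
tool_pos: [0.4714, 0.0087, 0.0384]
tcp_rot: [0.978, 0.209, 0.0, -0.0]
ft_force: [0.1, -0.3, 3.2]
opening: 0.073
grip_force: 61.4
pos [0.4714 0.0087 0.0384] yaw_x 24.2 yaw_y -65.8 shift mm [-32.2  14.8  -1.6] j [-0.07  0.25  2.1   0.    0.79  1.07] F [0.8 0.3 4. ] t 6.7
```

View pics/d5.png

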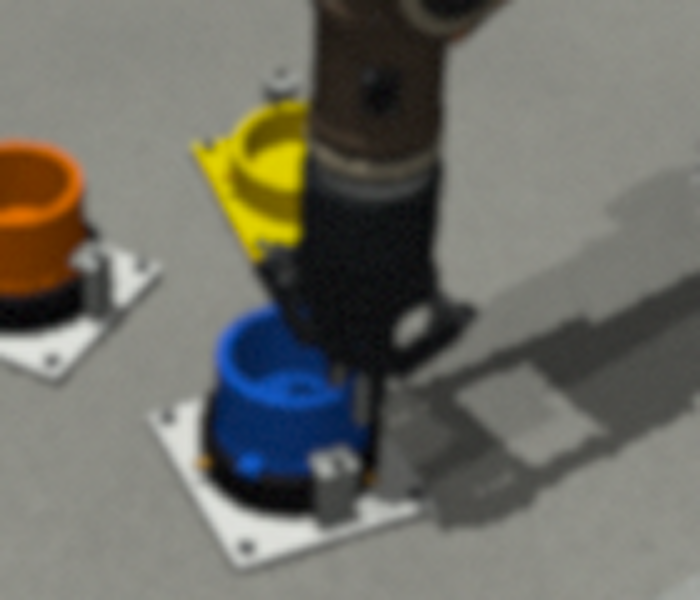

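The grip is still on the rim at (350,370). A blue lug shows at (250,463), well clear of the hook at (335,460). Lifting.

```bash
python3 -m creep '[0,0,-8,0,0,0,-12,0,0,0,-20,0,0,0,0,0]'
python3 -m creep '[0,0,-25,0,0,0,-25,0,0,0,-20,0,0,0,0,0]'
python3 - <<'E'
from h import *
f=grab('scene'); P=cloud(f); hsv=cv2.cvtColor(f['pixels'],cv2.COLOR_BGR2HSV)
b=(hsv[...,0]>100)&(hsv[...,0]<130)&(hsv[...,1]>130)&(np.hypot(P[...,0]-.488,P[...,1]+.028)<.08)
z=P[b][:,2]; print(b.sum(),np.percentile(z,[1,5,50,90,98]).round(3))
top=b&(P[...,2]>np.percentile(z,97)-.008); print('rim mean',P[top].mean(0).round(3))
togo(.471,.28,.04)
E
```

```text
time_s: 7.1
tool_pos: [0.4728, 0.0086, 0.0807]
tcp_rot: [0.978, 0.208, 0.002, 0.0]
ft_force: [0.7, -0.9, -2.4]
opening: 0.074
grip_force: 59.7
time_s: 7.5
tool_pos: [0.4729, 0.0087, 0.1506]
tcp_rot: [0.978, 0.207, 0.003, 0.001]
ft_force: [0.8, -0.4, -2.7]
opening: 0.079
grip_force: 59.9
1066 [0.04  0.13  0.175 0.206 0.226]
rim mean [ 0.506 -0.018  0.212]
pos [0.4715 0.0088 0.1489] yaw_x 23.9 yaw_y -66.1 shift mm [ 109.3 -248.2  108.9] j [-0.07  0.07  2.03  0.    1.03  1.08] F [ 0.3  0.  -3.3] t 7.55
```

Lifted, and holding about 3 N. The axis should be at (0.488,-0.029). Now I'll carry it level towards the window.

```bash
python3 -m creep '[6,-14,0,0,10,-22,0,0,15,-34,0,0,15,-34,0,0,15,-34,0,0,15,-34,0,0,15,-34,0,0,15,-34,0,0,11,-25,0,0,7,-17,0,0,0,0,0,0,0,0,0,0]'
python3 - <<'E'
from h import *
from scipy.optimize import least_squares
togo(.4704,.3165,.04)
for n in('scene','top'):
    f=grab(n); P=cloud(f); hsv=cv2.cvtColor(f['pixels'],cv2.COLOR_BGR2HSV)
    b=(hsv[...,0]>100)&(hsv[...,0]<130)&(hsv[...,1]>130)&(np.hypot(P[...,0]-.487,P[...,1]-.279)<.08)&(P[...,2]>.08)
    if b.sum()<30: print(n,b.sum()); continue
    z=P[b][:,2]; rim=b&(abs(P[...,2]-.205)<.007); p=P[rim][:,:2]
    r=least_squares(lambda c:np.hypot(*(p-c).T)-.041,p.mean(0),loss='soft_l1',f_scale=.003)
    print(n,b.sum(),np.percentile(z,[1,5,50,90,98]).round(3),'rim',rim.sum(),r.x.round(4))
    g=f['pixels'].copy()
    if n=='top':
        m2=np.zeros(b.shape,np.uint8); m2[172:255,110:190]=1
        cv2.imwrite('pics/t6.png',cv2.resize(g[150:270,80:220],(700,600)))
    else: cv2.imwrite('pics/s6.png',cv2.resize(g[120:310,230:430],(630,600),interpolation=cv2.INTER_CUBIC))
E
```

```text
time_s: 8.75
tool_pos: [0.4692, 0.3158, 0.1467]
tcp_rot: [0.978, 0.207, -0.001, 0.001]
ft_force: [0.5, -0.9, -2.3]
opening: 0.075
grip_force: 60.6
pos [0.4692 0.3158 0.1467] yaw_x 23.9 yaw_y -66.1 shift mm [  1.7  -0.2 106.7] j [ 0.52  0.26  1.82 -0.    1.07  1.67] F [ 0.5 -0.9 -2.3] t 8.75
scene 1577 [0.124 0.13  0.171 0.203 0.222] rim 273 [0.4893 0.2809]
top 1027 [0.127 0.144 0.163 0.206 0.337] rim 275 [0.485  0.2776]
```

View pics/s6.png

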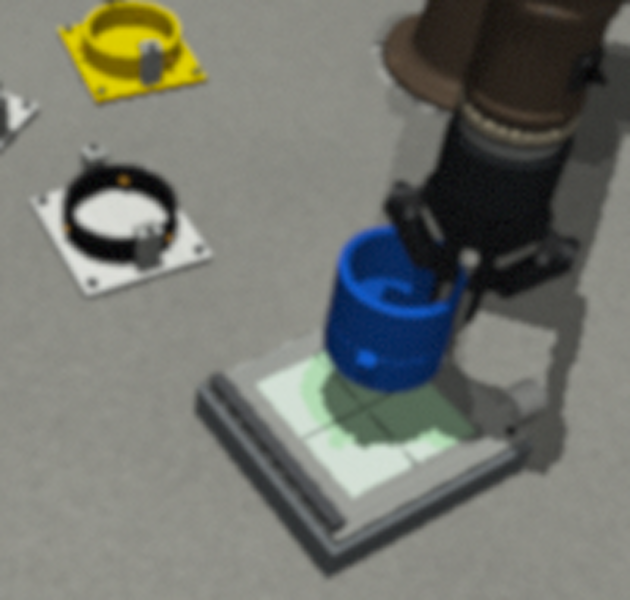

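The cup hangs upright above the window, its centre at (395,330) in the crop. Both cameras put its axis within 3 mm of the window centre. The underside should be at about 0.119, so it has about 74 mm to go down.

```bash
python3 -m creep '[0,0,15,0,0,0,20,0,0,0,15,0,0,0,10,0,0,0,6,0,0,0,2,0,0,0,0,0]'
python3 -m creep '[0,0,2,0,0,0,0,0]'
python3 -m creep '[0,0,2,0,0,0,0,0]'
```

```text
time_s: 9.55
tool_pos: [0.4705, 0.3168, 0.0802]
tcp_rot: [0.978, 0.207, 0.0, -0.0]
ft_force: [-0.5, 0.5, -2.2]
opening: 0.071
grip_force: 60.6
time_s: 9.75
tool_pos: [0.4707, 0.3171, 0.0787]
tcp_rot: [0.978, 0.207, 0.001, -0.0]
ft_force: [-0.6, 0.2, -3.4]
opening: 0.076
grip_force: 60.6
time_s: 9.95
tool_pos: [0.4702, 0.3168, 0.0762]
tcp_rot: [0.978, 0.207, -0.0, 0.0]
ft_force: [-0.2, 0.3, -3.2]
opening: 0.072
grip_force: 60.6
```

```bash
python3 -m creep '[0,0,1,0,0,0,0,0]' | sed -n 2,4p
python3 -m creep '[0,0,1,0,0,0,0,0]' | sed -n 2,4p
python3 -m creep '[0,0,1,0,0,0,0,0]'| sed -n 2,4p
```

```text
tool_pos: [0.4701, 0.3167, 0.0751]
tcp_rot: [0.978, 0.207, -0.0, 0.0]
ft_force: [0.2, 1.3, -3.6]
tool_pos: [0.4702, 0.3167, 0.074]
tcp_rot: [0.978, 0.207, -0.0, 0.0]
ft_force: [-0.2, -0.4, -2.6]
tool_pos: [0.4704, 0.3169, 0.0735]
tcp_rot: [0.978, 0.207, 0.0, -0.0]
ft_force: [-0.7, 0.2, -0.4]
```

```bash
python3 -m creep '[0,0,0.7,0,0,0,0,0]' | sed -n 2,4p
python3 -m creep '[0,0,0,0,0,0,0,0,0,0,0,0,0,0,0,0,0,0,0,0]' 0.8
python3 - <<'E'
from h import *
togo(.4704,.3165,.15)
f=grab('scene')
cv2.imwrite('pics/s7.png',cv2.resize(f['pixels'][120:310,230:430],(630,600),interpolation=cv2.INTER_CUBIC))
E
```

```text
tool_pos: [0.4704, 0.317, 0.0734]
tcp_rot: [0.978, 0.207, 0.0, -0.0]
ft_force: [-2.7, -0.5, 4.7]
time_s: 11.25
tool_pos: [0.4703, 0.3167, 0.0724]
tcp_rot: [0.978, 0.207, -0.0, 0.0]
ft_force: [-0.0, 0.2, 0.1]
opening: 0.201
grip_force: 0.0
pos [0.4703 0.3167 0.0724] yaw_x 23.9 yaw_y -66.1 shift mm [  0.    0.3 -77.6] j [ 0.52  0.36  1.86 -0.    0.92  1.67] F [-0.   0.2  0.1] t 11.25
```

View pics/s7.png

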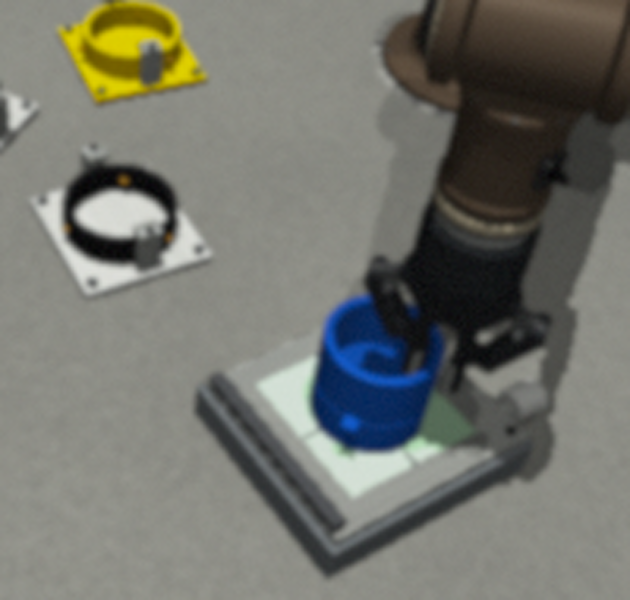

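The cup stands upright on the window at about (375,400). The fingers are open to 17 mm and no longer press on the wall. I'll back straight up.

```bash
python3 -m creep '[0,0,-8,0,0,0,-12,0,0,0,-20,0,0,0,-25,0,0,0,-30,0,0,0,-30,0,0,0,-30,0,0,0,0,0]'
python3 - <<'E'
from h import *
from scipy.optimize import least_squares
togo(.4704,.3165,.15)
for n in('scene','top'):
    f=grab(n); P=cloud(f); hsv=cv2.cvtColor(f['pixels'],cv2.COLOR_BGR2HSV)
    b=(hsv[...,0]>100)&(hsv[...,0]<130)&(hsv[...,1]>130)&(np.hypot(P[...,0]-.487,P[...,1]-.279)<.09)
    rim=b&(abs(P[...,2]-.130)<.007); p=P[rim]
    if len(p)<20: print(n,len(p)); continue
    r=least_squares(lambda c:np.hypot(*(p[:,:2]-c).T)-.041,p[:,:2].mean(0),loss='soft_l1',f_scale=.003)
    k=np.linalg.lstsq(np.c_[p[:,:2]-r.x,np.ones(len(p))],p[:,2],rcond=None)[0]
    print(n,'rim',len(p),r.x.round(4),'z',k[2].round(4),'tilt',k[:2].round(3))
    o=(hsv[...,0]<18)&(hsv[...,1]>150)&(abs(P[...,2]-.095)<.01)&(P[...,1]<-.15); print('orange rim',o.sum(),P[o].mean(0).round(3))
E
```

```text
time_s: 12.1
tool_pos: [0.4739, 0.3189, 0.2346]
tcp_rot: [0.978, 0.207, 0.006, -0.002]
ft_force: [0.7, 0.6, 1.4]
opening: 0.203
grip_force: 0.0
pos [0.4739 0.3189 0.2346] yaw_x 23.9 yaw_y -66.1 shift mm [-5.2  0.9 84.5] j [0.52 0.17 1.74 0.   1.22 1.67] F [0.7 0.6 1.4] t 12.1
scene rim 353 [0.4907 0.282 ] z 0.1285 tilt [-0.004  0.001]
orange rim 458 [ 0.37  -0.765  0.094]
top rim 310 [0.4858 0.2788] z 0.1304 tilt [-0.     0.006]
orange rim 298 [ 0.521 -0.265  0.095]
```

The rim is at z 0.130 and level, the axis is within about 4 mm of the window centre, the gripper is clear and the orange housing was never touched. Handing in.

```bash
python3 -c "
from rig import bot
print(bot.close_job())"
```

```text
the job is handed in; nothing more can be done
None
```

The blue housing was twisted free and set down upright on the window, measured within about 4 mm of its centre; the orange housing was left in its nest, and I handed the job in after about 12 s of the 45 s, with no verdict shown.

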